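# Arm the red-guarded switch

### The arm

A 6-joint arm with a two-finger parallel gripper is mounted at the origin on a cart in front of the work surface, level with it; the furniture and walls round the work are solid. World frame = base frame: x ahead of the robot, y to its left, z up, the work surface at z = 0. Lengths are in m, angles in degrees, forces in N, time in s.
With the tool pointing down it reaches from about 0.35 to 0.925 m from the base axis. Payload 6.4 kg.
Tool frame: the origin (TCP) lies at the very end of the fingers, on their centre line; the grasp point (between the pads) lies 19 mm behind it; z points along the fingers, y is the line along which they close (so a half turn about z gives the same grasp; the last joint's range is limited). The gripper opens to 85 mm and grips with 20 to 120 N. Pads are 22 mm wide; open, the fingers measure 114 mm over their backs; the gripper's body (76 mm by 85 mm) begins 54 mm behind the grasp point. The pads swing forward as they close: fully open they stand 13 mm farther back than shut.
Start: joints at [56.259, 14.043, 89.255, -0, 76.702, -9.975], TCP at [0.262, 0.595, 0.231] pointing down, gripper open.
Joint ranges: [-179.41, 179.41], [-58.25, 129.5], [7.25, 145.43], [-54.29, 234.29], [11.92, 165.04], [-157.13, 157.13]. Speed limits (degrees/s): [147.25, 147.25, 180, 180, 180, 180].

### API

Orientations are given as [roll, pitch, yaw] about the fixed x, y, z axes, in that order (R = Rz(yaw) Ry(pitch) Rx(roll)).
In Python, from workcell import arm gives the robot as it stands.
- The arm moves only by the tool send_rows, never from a script. Its argument "deltas" is a list of rows, each a list of 5 numbers: the finger opening in m, from 0 to 0.0854, then the shift along the tool's x, y, z in m, then the turn about the tool's z in rad. A call has exactly 8 rows; each row is the pose to reach, as a shift and turn from the pose commanded when the call began, along the tool's axes at that moment; what a row does not reach only later rows make up. A row lasts 1/12 s, in which the tool goes at most 41.7 mm and 7.16 degrees, less where a joint would pass 70% of its speed; a pose out of reach is approached as far as the arm can. A call with a gripper value outside its range is refused whole. The fingers move at their own pace and stop on an object; "force" is the grip in N (left out, the last holds). Time passes only in rows, so rows that repeat a pose let the fingers close, or fill a call up. It gives the time, the measured TCP pose, the force, the opening and the grip force at its end, in the units of the state.
- arm.get_state(): the state, without advancing time (a new reading comes with each control period).
- arm.camera(name): name is "side" or "top"; returns (picture, depth): 480x640x3 uint8, red, green, blue; 480x640 float32, m along the optical axis (not along the pixel's ray), 0 where there is no reading.
- arm.get_calibration(name): a dict with "K" (3x3 intrinsics, pixels), "D" ([k1, k2, p1, p2, k3] as OpenCV has them; the pictures are not rectified), "world_to_cam" (4x4, takes a point from world to camera coordinates). Camera axes: x right, y down, z forward; pixel columns grow to the right and rows downward; lengths in m; the calibration is good to about 2 mm. A picture is of the moment at which its call begins. get_calibration takes no time and is no camera call.
- arm.sign_off(): hands the job in; it is judged then, once.
Trained networks look in the newest picture that a camera, given by its name, has taken for a name from the list of things; names that differ only in an ending like _2 or _b are one class to them, and where a whole thing is asked for, a point or a joint stands for the part that bears it (a point fixed in the world has none). Each returns a list of dicts, best first, with "confidence" (0 to 1); they miss things now and then, are a little off and sometimes report something else, mostly with a low value. They report only what shows in the picture. A call takes as long as a camera call.
- arm.recognise(query, camera): "extent" ([centre column, centre row, width, height] in pixels, round what is visible of it).
- arm.masks_of(query, camera): "region" (480x640 bool, what is visible of it) and "extent" ([centre column, centre row, width, height] in pixels, round what is visible of it).
- arm.spot_point(query, camera): "centre" ([column, row] in pixels: a listed point, or the origin of a listed thing).
The state is a dict: "time": time; "qpos": joint angles; "qvel": joint speeds; "tau": joint torques, N m; "eef_pos": TCP position; "orientation": TCP orientation; "contact_force": force on the tool from outside, world axes, zero at the start; "wrist_torque": the same for the moment, N m; "grip_width": finger opening in m; "grip_force": force on a finger pad.
Only numpy, scipy, OpenCV 4.12 (cv2) and the standard library are available. Lean on these libraries where they do the work, as an engineer would, in place of code of your own. Each camera call takes 0.05 s, during which the arm holds its last target. There are 200 camera calls.

### The job

Switch on the supply under the red guard: with a fingertip under its front lip swing the red guard up and right over to the rear so that it rests open, push the toggle beneath it from off (leaning to the front) over to on (leaning to the rear, towards the hinge), then tip the guard forward again so that it drops shut over the toggle. Only push, gently, with the fingers: do not pinch or lift anything, and leave the yellow-guarded switch and the things lying around as they are.

Things in the scene. Friction and masses are not known exactly. Their poses are not given: they have to be found in the camera images.
- red_box: Grey switch box with the red guard, screwed to the bench. 110 (x) x 92 (y) x 50 mm high; origin at the centre of its underside, +x to its rear (away from the robot at yaw 0), +z up. The toggle's pivot is at x = -23, y = 0, z = 54 mm, in a round bushing 17 mm wide, up to z = 55 mm. Two ears up to z = 79 mm carry the hinge pin, which lies along y at x = +20, z = 76 mm.
- red_hinge (a point): Middle of the red guard's hinge pin. Shut, the guard is a level plate 46 mm wide, 3 mm thick, reaching from the pin to box x = -55 mm, underside at box z = 80.5 mm; its side cheeks (2.5 mm thick, 41 mm apart inside) hang down to box z = 54 mm from box x = +18 to -45 mm. No front wall: a fingertip can enter from the front, under the lip.
- red_guard (a joint): Angle of the red guard about its pin: 0 = shut over the toggle; grows as the front end swings up and over to the rear; 2.1 = its stop, leaning back beyond upright. About 50 g, swings freely with little friction: it balances about upright (1.55); beyond that it falls back and rests open at the stop, short of it it drops shut by its weight.
- red_lip (a point): Middle of the free edge of the red guard's lip, swings with it. The lip is 20 mm long, 46 mm wide, and slopes forward and up at 45 degrees from the plate's front end, a bend 75 mm from the pin. This point is 88.5 mm in front of the pin and 19.5 mm above it when shut, 61 mm behind and 67 mm above it when fully open.
- red_toggle (a joint): Angle of the steel toggle lever under the red guard: 0 = off, leaning 0.38 rad to the box's front (the lip); 0.76 = on, leaning 0.38 rad to the rear (the hinge). It stays where it is left; about 1 N at its end moves it. The shut guard covers it without touching it in either position.
- red_tip (a point): Centre of the toggle lever's round end under the red guard, 22 mm from its pivot; the lever is 8 mm thick there.
- yellow_box: Grey switch box with the yellow guard, screwed to the bench. 110 (x) x 92 (y) x 50 mm high; origin at the centre of its underside, +x to its rear (away from the robot at yaw 0), +z up. The toggle's pivot is at x = -23, y = 0, z = 54 mm, in a round bushing 17 mm wide, up to z = 55 mm. Two ears up to z = 79 mm carry the hinge pin, which lies along y at x = +20, z = 76 mm.
- yellow_hinge (a point): Middle of the yellow guard's hinge pin. Shut, the guard is a level plate 46 mm wide, 3 mm thick, reaching from the pin to box x = -55 mm, underside at box z = 80.5 mm; its side cheeks (2.5 mm thick, 41 mm apart inside) hang down to box z = 54 mm from box x = +18 to -45 mm. No front wall: a fingertip can enter from the front, under the lip.
- yellow_guard (a joint): Angle of the yellow guard about its pin: 0 = shut over the toggle; grows as the front end swings up and over to the rear; 2.1 = its stop, leaning back beyond upright. About 50 g, swings freely with little friction: it balances about upright (1.55); beyond that it falls back and rests open at the stop, short of it it drops shut by its weight.
- yellow_lip (a point): Middle of the free edge of the yellow guard's lip, swings with it. The lip is 20 mm long, 46 mm wide, and slopes forward and up at 45 degrees from the plate's front end, a bend 75 mm from the pin. This point is 88.5 mm in front of the pin and 19.5 mm above it when shut, 61 mm behind and 67 mm above it when fully open.
- yellow_toggle (a joint): Angle of the steel toggle lever under the yellow guard: 0 = off, leaning 0.38 rad to the box's front (the lip); 0.76 = on, leaning 0.38 rad to the rear (the hinge). It stays where it is left; about 1 N at its end moves it. The shut guard covers it without touching it in either position.
- yellow_tip (a point): Centre of the toggle lever's round end under the yellow guard, 22 mm from its pivot; the lever is 8 mm thick there.
- vial_saline: Loose small glass vial with a blue cap, 24 mm diameter, 53 mm high, standing upright between the two boxes; origin at the centre of its underside. Leave alone.
- marker: Loose black and white marker pen lying on the bench, 135 x 17 x 16 mm; origin under its middle. Leave alone.
- tape_roll: Loose roll of white tape lying flat, 47 mm diameter, 25 mm high; origin at the centre of its underside. Leave alone.
- bench_timer: Loose white bench timer lying flat, 62 x 64 x 18 mm; origin at the centre of its underside. Leave alone.

How it is judged:
By the outcome, as a careful person would: the job done as asked, in the order asked, and still so for the second after the job is handed in, with the robot touching nothing.
It also fails if it takes over 58 s, if anything falls off the work surface, if the arm or the gripper's body presses on something with over 40 N, if the wrist force passes 120 N, or if a joint passes its speed limit or range.

## Working session

There is one attempt and no reset: what is moved stays moved. The work goes in short steps, Python scripts to look and compute and a tool call to move; the robot and the scene stay as the last step left them, time stands still between calls to the robot, and variables do not carry over. Pictures are saved under pics/ and viewed, at most 10 in all, crops included, and the job is handed in when it is done.

Besides the shell and the picture viewer there is one more tool, called after "Call:" as name(argument=value, ...), one argument or row to a line, values as JSON. send_rows: Moves the arm, as the interface text tells. Its arguments: {"type":"object","properties":{"deltas":{"type":"array"},"force":{"type":"number"}},"required":["deltas"]}

```bash
mkdir -p pics; cat > h.py <<'E'
import numpy as np,cv2
from workcell import arm
def ray(cam,px):
    c=arm.get_calibration(cam);K=np.array(c["K"]);D=np.array(c["D"]);T=np.array(c["world_to_cam"])
    u=cv2.undistortPoints(np.array([[px]],float),K,D)[0,0]
    R=T[:3,:3];t=T[:3,3]
    return -R.T@t, R.T@np.array([u[0],u[1],1.])
def atz(cam,px,z):
    o,d=ray(cam,px);return o+d*(z-o[2])/d[2]
def tri(p1,p2):
    (a,d),(b,e)=ray("top",p1),ray("side",p2)
    s=np.linalg.lstsq(np.c_[d,-e],b-a,rcond=None)[0]
    p,q=a+d*s[0],b+e*s[1];return (p+q)/2,np.linalg.norm(p-q)
def dep(cam,px,dm):
    o,d=ray(cam,px);return o+d*dm[int(round(px[1])),int(round(px[0]))]
E
python3 - <<'E'
from h import *
np.set_printoptions(precision=4,suppress=True)
ims=[]
P={}
for c in("top","side"):
    im,d=arm.camera(c);cv2.imwrite(f"pics/{c}0.png",im[:,:,::-1]);np.save(c,d)
    for q in("red_hinge","red_lip","red_tip","red_box","yellow_box","yellow_hinge","yellow_lip","vial_saline","marker","tape_roll","bench_timer"):
        r=arm.spot_point(q,c)
        if r: P[q,c]=r[0]["centre"];print(c,q,r[0]["centre"],round(r[0]["confidence"],2))
for q in("red_hinge","red_lip","red_box","yellow_hinge","yellow_lip","vial_saline"):
    if (q,"top") in P and (q,"side") in P: print(q,tri(P[q,"top"],P[q,"side"]))
for q,z in(("red_hinge",.076),("red_lip",.0955),("red_box",0),("yellow_hinge",.076),("yellow_lip",.0955),("vial_saline",0),("marker",0),("tape_roll",0),("bench_timer",0)):
    for c in("top","side"):
        if (q,c) in P: print(c,q,atz(c,P[q,c],z))
print(arm.get_state())
E
```

```text
top red_hinge [381.5, 184.1] 0.82
top red_lip [382.1, 220.3] 0.7
top red_box [377.6, 199.4] 0.68
top yellow_box [266.9, 196.4] 0.73
top yellow_hinge [263.9, 178.7] 0.87
top vial_saline [312.0, 220.5] 0.61
top marker [402.9, 280.5] 0.83
top tape_roll [190.2, 209.2] 0.62
top bench_timer [443.0, 222.2] 0.94
side red_hinge [404.3, 282.7] 0.83
side red_lip [349.7, 275.5] 0.6
side red_box [395.6, 320.0] 0.62
side yellow_box [357.7, 239.4] 0.69
side yellow_hinge [367.0, 209.1] 0.88
side yellow_lip [328.9, 206.5] 0.76
side vial_saline [320.1, 199.3] 0.73
side marker [294.2, 358.4] 0.61
side tape_roll [322.1, 199.8] 0.78
side bench_timer [398.7, 390.9] 0.7
red_hinge (array([ 0.6041, -0.1461,  0.0739]), np.float64(0.009114720831959935))
red_lip (array([ 0.5108, -0.1428,  0.1023]), np.float64(0.016764376739753867))
red_box (array([ 0.5898, -0.1492, -0.006 ]), np.float64(0.0016171069803729244))
yellow_hinge (array([0.6147, 0.1236, 0.0714]), np.float64(0.0019349045127662588))
vial_saline (array([0.4946, 0.0106, 0.1684]), np.float64(0.01819920568955351))
top red_hinge [ 0.6082 -0.1469  0.076 ]
sid
[... 414 characters left out ...]
2102  0.    ]
side marker [ 0.3946 -0.209   0.    ]
top tape_roll [0.5545 0.3108 0.    ]
side tape_roll [0.5572 0.3191 0.    ]
top bench_timer [ 0.5364 -0.3102  0.    ]
side bench_timer [ 0.5371 -0.3087  0.    ]
{'time': 1.2, 'qpos': array([56.2619, 14.0437, 89.2563,  0.0006, 76.7029, -9.9757]), 'qvel': array([-0.053 ,  0.0382,  0.0643, -0.0254,  0.0507,  0.013 ]), 'tau': array([ -0.0007, -42.9517, -32.6423,  -0.0002,   0.0006,  -0.    ]), 'eef_pos': array([0.2619, 0.5949, 0.2313]), 'orientation': array([-179.9972,   -0.0011,  156.2375]), 'contact_force': array([-0.0175, -0.8611, -0.6319]), 'wrist_torque': array([0.0038, 0.0239, 0.0263]), 'grip_force': 0.0, 'grip_width': 0.08557966515790744}
```

View pics/top0.png

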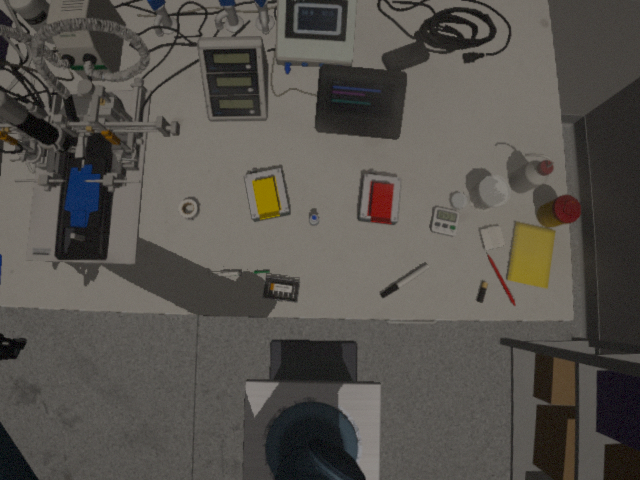

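View pics/side0.png

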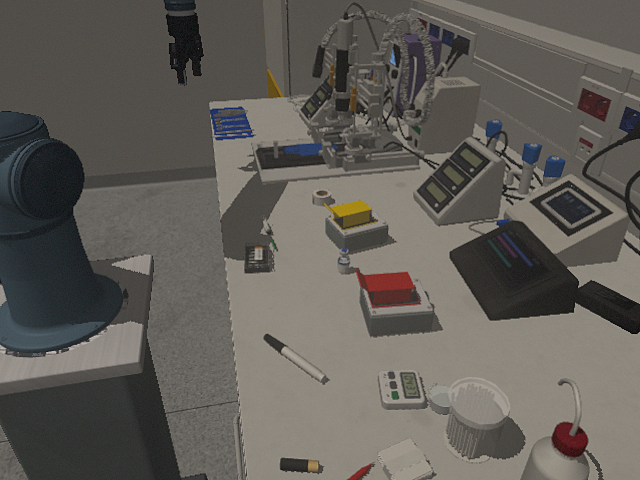

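```bash
python3 - <<'E'
from h import *
np.set_printoptions(precision=4,suppress=True)
for c in("top","side"):
    im=cv2.imread(f"pics/{c}0.png");d=np.load(c+".npy")
    h=cv2.cvtColor(im,cv2.COLOR_BGR2HSV)
    m=((h[...,0]<8)|(h[...,0]>172))&(h[...,1]>120)&(h[...,2]>60)
    n,l,s,ce=cv2.connectedComponentsWithStats(m.astype('uint8'))
    i=1+s[1:,4].argmax();ys,xs=np.where(l==i);print(c,s[i],ce[i])
    pts=np.array([dep(c,(x,y),d) for x,y in zip(xs,ys) if d[y,x]>0])
    print(np.percentile(pts,[2,50,98],axis=0))
    pl=pts[abs(pts[:,2]-.082)<.006];
    r=cv2.minAreaRect(pl[:,:2].astype('float32')*1000);print(r,len(pl))
E
```

```text
top [368 182  25  42 819] [381.0842 202.7314]
[[ 0.5169 -0.1679  0.0524]
 [ 0.5626 -0.1446  0.0835]
 [ 0.6077 -0.1215  0.0961]]
((567.7457885742188, -146.54891967773438), (44.79779815673828, 86.70756530761719), 84.44882202148438) 692
side [ 355  270   60   34 1277] [387.1496 285.8935]
[[ 0.5189 -0.1742  0.0574]
 [ 0.5654 -0.1597  0.0832]
 [ 0.6055 -0.1254  0.0945]]
((566.65673828125, -149.67625427246094), (51.171512603759766, 82.52803039550781), 83.77983856201172) 875
```

The top view shows the red guard at about (381,203) and the vial at (313,217) between the two boxes. The marker is at (403,280), and a black device stands behind the red box, its front at about row 137. The side view shows both guards shut, red at (387,286). Next I fit the box's footprint.

```bash
python3 - <<'E'
from h import *
np.set_printoptions(precision=4,suppress=True)
for c in("top","side"):
    d=np.load(c+".npy");K=arm.get_calibration(c)
    ys,xs=np.where(d>0);Kc=np.array(K["K"]);D=np.array(K["D"]);T=np.array(K["world_to_cam"])
    u=cv2.undistortPoints(np.c_[xs,ys].astype(float)[:,None],Kc,D)[:,0]
    z=d[ys,xs];P=(np.c_[u*z[:,None],z]-T[:3,3])@T[:3,:3]
    n=(abs(P[:,0]-.59)<.09)&(abs(P[:,1]+.15)<.08)
    b=P[n&(P[:,2]>.044)&(P[:,2]<.056)];print(c,"bench z",np.median(P[n&(P[:,2]<.02),2]),"top z",np.median(b[:,2]),len(b),cv2.minAreaRect((b[:,:2]*1000).astype('float32')))
    g=P[n&(P[:,2]>.0785)&(P[:,2]<.089)];print(" plate z",np.median(g[:,2]),cv2.minAreaRect((g[:,:2]*1000).astype('float32')))
    l=P[n&(P[:,2]>.090)];print(" lip",len(l),l.mean(0),l.min(0),l.max(0))
    e=P[(P[:,0]>.66)&(P[:,0]<.80)&(abs(P[:,1]+.15)<.12)&(P[:,2]>.03)]
    print(" behind",len(e),e.min(0),e.max(0)) if len(e) else None
    im=cv2.imread(f"pics/{c}0.png")
E
```

```text
top bench z -7.475553661008255e-05 top z 0.04993685749571226 899 ((583.8745727539062, -147.18540954589844), (89.2290267944336, 110.07598876953125), 83.47408294677734)
 plate z 0.08342691383740101 ((566.6156616210938, -147.02536010742188), (46.544219970703125, 85.22933959960938), 85.63436126708984)
 lip 73 [ 0.5198 -0.143   0.0942] [ 0.5145 -0.1659  0.09  ] [ 0.5264 -0.1204  0.102 ]
 behind 1176 [ 0.7539 -0.2057  0.03  ] [ 0.8    -0.0313  0.0581]
side bench z 0.0004073538940317988 top z 0.05007114963816735 1223 ((582.0911254882812, -153.1444549560547), (90.56385040283203, 107.92707061767578), 84.7458267211914)
 plate z 0.0835913749639417 ((565.4886474609375, -149.54896545410156), (51.171539306640625, 84.88629913330078), 83.77982330322266)
 lip 74 [ 0.5187 -0.1455  0.0942] [ 0.5132 -0.1671  0.09  ] [ 0.5258 -0.1205  0.0986]
 behind 1730 [ 0.7578 -0.2089  0.03  ] [ 0.8    -0.0301  0.0561]
```

Call:
send_rows(
  deltas=[
    [0,-0.025,-0.029,-0.003,-0.04],
    [0,-0.05,-0.058,-0.006,-0.08],
    [0,-0.075,-0.087,-0.009,-0.12],
    [0,-0.1,-0.116,-0.012,-0.16],
    [0,-0.125,-0.145,-0.015,-0.2],
    [0,-0.15,-0.174,-0.018,-0.24],
    [0,-0.175,-0.204,-0.02,-0.28],
    [0,-0.2,-0.233,-0.02,-0.319],
  ],
  force=20,
)

```text
time: 1.87
eef_pos: [0.3514, 0.2995, 0.252]
orientation: [180.0, 0.1, 174.7]
contact_force: [1.0, -0.7, 0.3]
grip_width: -0.0002
grip_force: 0.0
```

Call:
send_rows(
  deltas=[
    [0,-0.0146,-0.0354,0,0],
    [0,-0.029,-0.071,0,0],
    [0,-0.044,-0.106,0,0],
    [0,-0.058,-0.142,0,0],
    [0,-0.073,-0.177,0,0],
    [0,-0.087,-0.213,0,0],
    [0,-0.102,-0.248,0,0],
    [0,-0.1166,-0.283,0,0],
  ],
)

```text
time: 2.53
eef_pos: [0.4403, 0.0062, 0.2517]
orientation: [-180.0, 0.1, 174.5]
contact_force: [0.5, 0.2, 0.8]
grip_width: 0.0
grip_force: 0.0
```

Call:
send_rows(
  deltas=[
    [0,-0.0146,-0.0354,0,0],
    [0,-0.029,-0.071,0,0],
    [0,-0.044,-0.106,0,0],
    [0,-0.058,-0.142,0,0],
    [0,-0.058,-0.142,0.04,0],
    [0,-0.058,-0.142,0.08,0],
    [0,-0.058,-0.142,0.12,0],
    [0,-0.058,-0.142,0.12,0],
  ],
)

```text
time: 3.2
eef_pos: [0.4788, -0.1362, 0.1232]
orientation: [179.6, -0.8, 174.5]
contact_force: [-0.7, 0.3, -2.0]
grip_width: 0.0002
grip_force: 0.0
```

```bash
cat >> h.py <<'E'
np.set_printoptions(precision=4,suppress=True)
B=np.array([.5835,-.148,0]);a=np.radians(-5.5)
RB=np.array([[np.cos(a),-np.sin(a),0],[np.sin(a),np.cos(a),0],[0,0,1]])
def box(p): return (np.array(p)-B)@RB
def st():
    s=arm.get_state();print(round(s["time"],2),"box mm",box(s["eef_pos"])*1000,"rpy",s["orientation"],"F",s["contact_force"],s["grip_width"])
E
python3 - <<'E'
from h import *
st()
im,d=arm.camera("side");cv2.imwrite("pics/side1.png",cv2.resize(im[180:380,250:480,::-1],None,fx=3,fy=3))
for c in("top","side"):
    if c=="top":arm.camera(c)
    for q in("red_lip","red_hinge"):
        r=arm.spot_point(q,c)
        if r:print(c,q,r[0]["confidence"],box(atz(c,r[0]["centre"],.0955 if q=="red_lip" else .076))*1000)
E
```

```text
3.2 box mm [-105.3324    1.7228  123.2414] rpy [179.6381  -0.8402 174.4657] F [-0.7481  0.2768 -2.0276] 0.00017384402711693547
top red_hinge 0.94 [27.8179  1.2673 76.    ]
side red_lip 0.56 [-75.1981   4.975   95.5   ]
side red_hinge 0.87 [19.902   3.6964 76.    ]
```

View pics/side1.png

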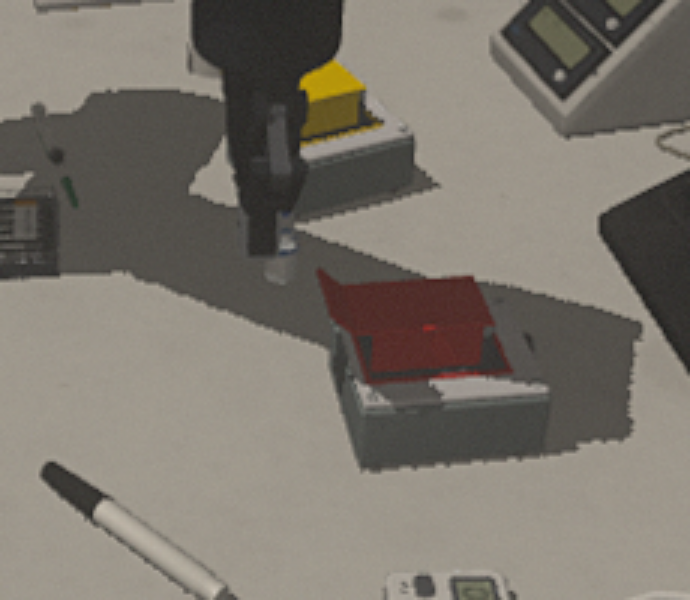

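The closed fingers hang in front of the red lip at about (262,250) in this crop, and the lip edge is at (320,270). The guard is still shut. I'll lower the tip below the lip edge.

Call:
send_rows(
  deltas=[
    [0,0,0.001,0.02,0],
    [0,0,0.001,0.04,0],
    [0,0,0.001,0.055,0],
    [0,0,0.001,0.06,0],
    [0,-0.004,0.001,0.06,0],
    [0,-0.008,0.001,0.06,0],
    [0,-0.01,0.001,0.06,0],
    [0,-0.01,0.001,0.06,0],
  ],
)

```text
time: 4.17
eef_pos: [0.496, -0.1394, 0.073]
orientation: [-179.9, 0.2, 174.5]
contact_force: [0.2, -0.1, 0.6]
grip_width: -0.0001
grip_force: 0.0
```

```bash
python3 -c "
from h import *
st()"
```

```text
4.17 box mm [-87.9217   0.1988  73.016 ] rpy [-179.9234    0.1816  174.5288] F [ 0.1742 -0.1169  0.55  ] -6.435839832803781e-05
```

Call:
send_rows(
  deltas=[
    [0,-0.004,0,0.008,0],
    [0,-0.008,0,0.012,0],
    [0,-0.011,0,0.008,0],
    [0,-0.014,0,-0.001,0],
    [0,-0.018,0,-0.009,0],
    [0,-0.022,0,-0.016,0],
    [0,-0.026,0,-0.023,0],
    [0,-0.031,0,-0.029,0],
  ],
)

```text
time: 4.83
eef_pos: [0.5252, -0.1414, 0.1018]
orientation: [180.0, -0.0, 174.5]
contact_force: [-2.1, 0.5, -0.1]
grip_width: 0.0
grip_force: 0.8
```

```bash
python3 - <<'E'
from h import *
st()
im,d=arm.camera("side");cv2.imwrite("pics/side2.png",cv2.resize(im[180:380,250:480,::-1],None,fx=3,fy=3))
E
```

```text
4.83 box mm [-58.6882   0.9684 101.7899] rpy [179.9858  -0.0449 174.5233] F [-2.1342  0.4927 -0.1125] 1.4160545707398245e-05
```

View pics/side2.png

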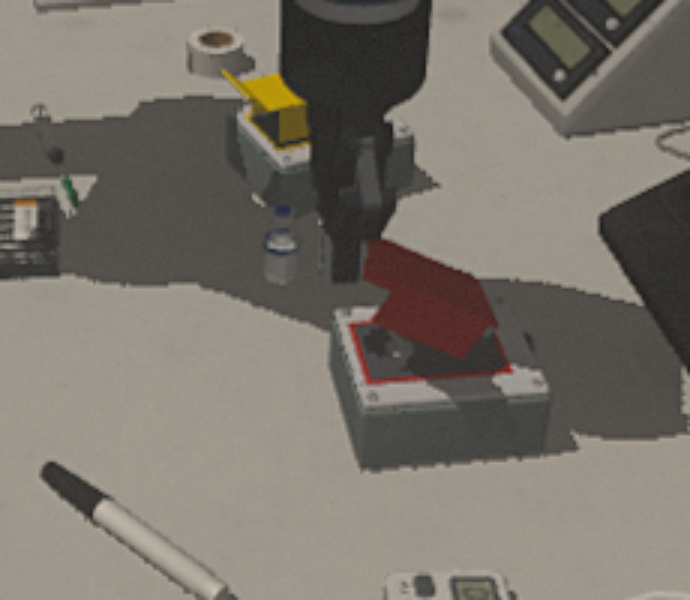

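The guard is up by about 30°, resting against the finger at (350,270). The toggle shows at (395,345). I'll continue the swing.

Call:
send_rows(
  deltas=[
    [0,-0.008,0,-0.009,0],
    [0,-0.017,0,-0.017,0],
    [0,-0.026,0,-0.022,0],
    [0,-0.035,0,-0.026,0],
    [0,-0.044,0,-0.027,0],
    [0,-0.053,0,-0.027,0],
    [0,-0.061,0,-0.027,0],
    [0,-0.067,0,-0.027,0],
  ],
)

```text
time: 5.55
eef_pos: [0.5926, -0.148, 0.1267]
orientation: [180.0, -0.0, 174.5]
contact_force: [0.6, -0.3, 0.8]
grip_width: -0.0002
grip_force: 0.0
```

```bash
python3 -c "
from h import *
st()"
```

```text
5.55 box mm [  9.0388   0.8286 126.6901] rpy [179.9836  -0.0364 174.5146] F [ 0.5601 -0.2763  0.846 ] -0.00019748628695265679
```

Call:
send_rows(
  deltas=[
    [0,-0.004,0,0,0],
    [0,-0.008,0,0,0],
    [0,-0.011,0,0,0],
    [0,-0.014,0,0,0],
    [0,-0.016,0,0,0],
    [0,-0.016,0,0,0],
    [0,-0.016,0,0,0],
    [0,-0.016,0,0,0],
  ],
)

```text
time: 6.22
eef_pos: [0.6076, -0.1495, 0.1273]
orientation: [180.0, -0.0, 174.5]
contact_force: [-0.5, 0.6, -1.0]
grip_width: -0.0
grip_force: 0.0
```

Call:
send_rows(
  deltas=[
    [0,0.015,0,0,0],
    [0,0.03,0,0,0],
    [0,0.05,0,0,0],
    [0,0.065,0,0,0],
    [0,0.08,0,0,0],
    [0,0.09,0,0,0],
    [0,0.09,0,0,0],
    [0,0.09,0,0,0],
  ],
)

```text
time: 6.88
eef_pos: [0.5183, -0.1411, 0.1276]
orientation: [-180.0, 0.0, 174.5]
contact_force: [0.1, -0.4, 0.5]
grip_width: -0.0
grip_force: 0.0
```

```bash
python3 - <<'E'
from h import *
st()
im,d=arm.camera("side");cv2.imwrite("pics/side3.png",cv2.resize(im[180:380,250:480,::-1],None,fx=3,fy=3))
it,dt=arm.camera("top")
z=54+22*np.cos(.38)
for q,zz in(("red_tip",z/1000),("red_hinge",.076)):
    P=[]
    for c in("side","top"):
        r=arm.spot_point(q,c)
        if r:
            P.append(r[0]["centre"]);print(c,q,r[0]["confidence"],r[0]["centre"],box(atz(c,r[0]["centre"],zz))*1000)
    if len(P)==2:
        p,e=tri(P[1],P[0]);print("tri",box(p)*1000,e*1000)
E
```

```text
6.88 box mm [-65.5513   0.6363 127.5916] rpy [-179.9869    0.0481  174.492 ] F [ 0.0955 -0.3678  0.4888] -3.967720156469455e-05
side red_tip 0.51 [379.2, 285.3] [-29.1049   0.0171  74.4306]
side red_hinge 0.92 [406.1, 280.7] [19.0801  5.233  76.    ]
```

View pics/side3.png

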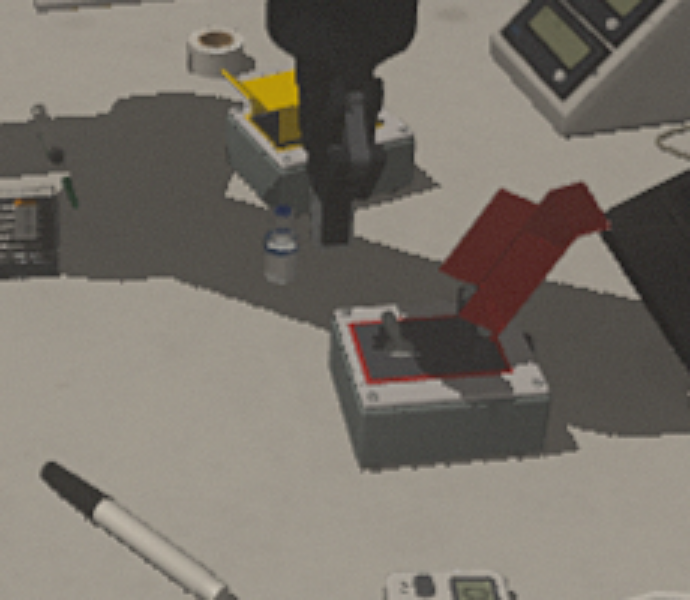

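The guard rests open, with its lip at about (590,205). The toggle leans to the front, its tip at (388,318). I'll lower the finger in front of it.

Call:
send_rows(
  deltas=[
    [0,0,0,0.02,0],
    [0,0,0,0.04,0],
    [0,0,0,0.055,0],
    [0,0,0,0.06,0],
    [0,-0.004,0,0.06,0],
    [0,-0.009,0,0.06,0],
    [0,-0.012,0,0.06,0],
    [0,-0.012,0,0.06,0],
  ],
)

```text
time: 7.85
eef_pos: [0.532, -0.1428, 0.0688]
orientation: [-179.9, 0.2, 174.5]
contact_force: [0.7, -0.3, -0.2]
grip_width: -0.0
grip_force: 0.0
```

Call:
send_rows(
  deltas=[
    [0,-0.002,0,0,0],
    [0,-0.004,0,0,0],
    [0,-0.006,0,0,0],
    [0,-0.008,0,0,0],
    [0,-0.01,0,0,0],
    [0,-0.012,0,0,0],
    [0,-0.012,0,0,0],
    [0,-0.012,0,0,0],
  ],
)

```text
time: 8.52
eef_pos: [0.5422, -0.1432, 0.0672]
orientation: [180.0, 0.0, 174.5]
contact_force: [-0.0, 0.0, -0.1]
grip_width: -0.0
grip_force: 0.1
```

```bash
python3 -c "
from h import *
st()"
```

```text
8.52 box mm [-41.5439   0.7745  67.2448] rpy [179.9988   0.0145 174.5128] F [-0.0384  0.0167 -0.1043] -1.3768297762581906e-05
```

Now small steps towards TCP box x of about -31, watching the force.

Call:
send_rows(
  deltas=[
    [0,-0.002,0,0,0],
    [0,-0.003,0,0,0],
    [0,-0.005,0,0,0],
    [0,-0.006,0,0,0],
    [0,-0.007,0,0,0],
    [0,-0.008,0,0,0],
    [0,-0.008,0,0,0],
    [0,-0.008,0,0,0],
  ],
)

```text
time: 9.18
eef_pos: [0.5502, -0.1441, 0.0673]
orientation: [-180.0, 0.0, 174.5]
contact_force: [0.3, -0.4, 0.3]
grip_width: 0.0003
grip_force: 0.3
```

Call:
send_rows(
  deltas=[
    [0,-0.0003,0,0,0],
    [0,-0.0006,0,0,0],
    [0,-0.001,0,0,0],
    [0,-0.0013,0,0,0],
    [0,-0.0016,0,0,0],
    [0,-0.002,0,0,0],
    [0,-0.002,0,0,0],
    [0,-0.002,0,0,0],
  ],
)

```text
time: 9.85
eef_pos: [0.552, -0.1442, 0.0672]
orientation: [-180.0, -0.0, 174.5]
contact_force: [-1.4, 0.2, 1.0]
grip_width: 0.0
grip_force: 0.6
```

```bash
python3 - <<'E'
from h import *
st()
im,d=arm.camera("side");cv2.imwrite("pics/side4.png",cv2.resize(im[230:330,340:440,::-1],None,fx=6,fy=6))
E
```

```text
9.85 box mm [-31.6964   0.7755  67.2473] rpy [-179.9991   -0.0016  174.5154] F [-1.3892  0.2235  1.0482] 3.9187771255167684e-06
```

View pics/side4.png

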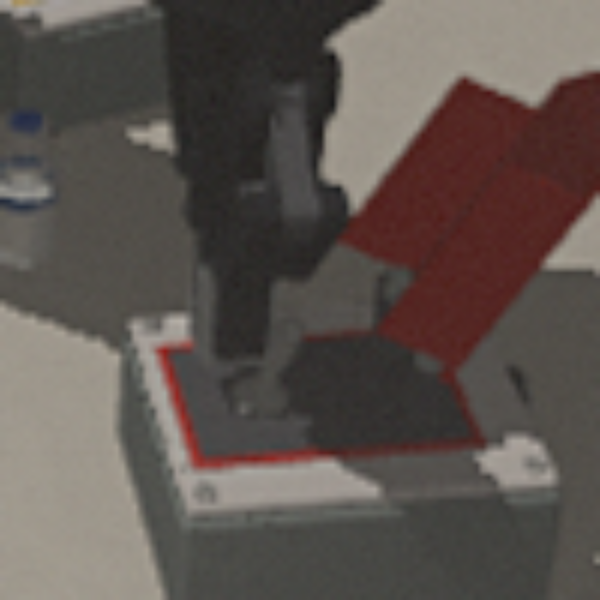

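The finger (bottom at 240,355) has pushed the toggle so that it leans to the rear: tip at (288,325), base at (258,400). The force is still low, so I'll go on slowly to the stop.

Call:
send_rows(
  deltas=[
    [0,-0.0003,0,0,0],
    [0,-0.0006,0,0,0],
    [0,-0.001,0,0,0],
    [0,-0.0013,0,0,0],
    [0,-0.0015,0,0,0],
    [0,-0.0015,0,0,0],
    [0,-0.0015,0,0,0],
    [0,-0.0015,0,0,0],
  ],
)

```text
time: 10.57
eef_pos: [0.5532, -0.1443, 0.0671]
orientation: [180.0, -0.1, 174.5]
contact_force: [-3.7, -0.7, 1.5]
grip_width: 0.0004
grip_force: 1.9
```

Call:
send_rows(
  deltas=[
    [0,-0.0003,0,0,0],
    [0,-0.0006,0,0,0],
    [0,-0.001,0,0,0],
    [0,-0.0013,0,0,0],
    [0,-0.0015,0,0,0],
    [0,-0.0015,0,0,0],
    [0,-0.0015,0,0,0],
    [0,-0.0015,0,0,0],
  ],
)

```text
time: 11.23
eef_pos: [0.5535, -0.1443, 0.0669]
orientation: [180.0, -0.2, 174.5]
contact_force: [-8.4, -0.4, 4.0]
grip_width: -0.0002
grip_force: 4.6
```

The force rises against the stop, so the toggle is fully over. I'll retreat to the front, go up, and cross over to behind the open guard.

Call:
send_rows(
  deltas=[
    [0,0.01,0,0,0],
    [0,0.022,0,0,0],
    [0,0.035,0,-0.01,0],
    [0,0.035,0,-0.045,0],
    [0,0.035,0,-0.08,0],
    [0,0.035,0,-0.115,0],
    [0,0.035,0,-0.145,0],
    [0,0.035,0,-0.145,0],
  ],
)

```text
time: 11.9
eef_pos: [0.5247, -0.143, 0.2207]
orientation: [-179.7, 0.9, 174.5]
contact_force: [0.7, -0.7, 1.0]
grip_width: 0.0001
grip_force: 0.0
```

```bash
python3 - <<'E'
from h import *
st()
im,d=arm.camera("side");cv2.imwrite("pics/side5.png",cv2.resize(im[230:330,340:440,::-1],None,fx=6,fy=6))
arm.camera("top")
for c in("side","top"):
    for q,z in(("red_tip",.0744),("red_lip",.143)):
        r=arm.spot_point(q,c)
        if r:print(c,q,r[0]["confidence"],box(atz(c,r[0]["centre"],z))*1000)
E
```

```text
11.9 box mm [-59.0319  -0.6511 220.7217] rpy [-179.6987    0.8857  174.5235] F [ 0.6828 -0.7117  0.9913] 7.762634766856576e-05
side red_tip 0.38 [-8.4972  8.3944 74.4   ]
side red_lip 0.89 [ 79.8056  10.4672 143.    ]
```

View pics/side5.png

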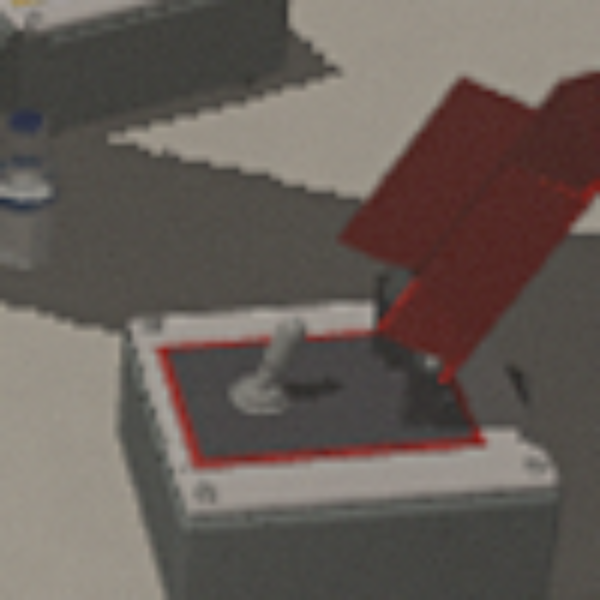

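The toggle now leans to the rear, tip at (290,328), and the guard is still open. Now to behind the guard.

Call:
send_rows(
  deltas=[
    [0,-0.02,0,0,0],
    [0,-0.045,0,0,0],
    [0,-0.075,0,0,0],
    [0,-0.105,0,0,0],
    [0,-0.135,0,0,0],
    [0,-0.16,0,0,0],
    [0,-0.176,0,0,0],
    [0,-0.176,0,0,0],
  ],
)

```text
time: 12.87
eef_pos: [0.6968, -0.1579, 0.2097]
orientation: [180.0, -0.1, 174.5]
contact_force: [0.6, -1.2, -0.1]
grip_width: -0.0002
grip_force: 0.0
```

Call:
send_rows(
  deltas=[
    [0,0,0,0,0],
    [0,0,0,0.02,0],
    [0,0,0,0.04,0],
    [0,0,0,0.06,0],
    [0,0,0,0.08,0],
    [0,0,0,0.088,0],
    [0,0,0,0.088,0],
    [0,0,0,0.088,0],
  ],
)

```text
time: 13.53
eef_pos: [0.6948, -0.1579, 0.1244]
orientation: [180.0, -0.0, 174.5]
contact_force: [-0.7, -0.8, -0.3]
grip_width: -0.0001
grip_force: 0.0
```

```bash
python3 -c "
from h import *
st()"
```

```text
13.53 box mm [111.7246   0.7639 124.3837] rpy [179.9884  -0.038  174.4999] F [-0.6776 -0.8195 -0.2615] -0.0001429352735303017
```

Call:
send_rows(
  deltas=[
    [0,0.006,0,0,0],
    [0,0.012,0,0,0],
    [0,0.018,0,0,0],
    [0,0.024,0,0,0],
    [0,0.03,0,0,0],
    [0,0.036,0,0,0],
    [0,0.042,0,0,0],
    [0,0.048,0,0,0],
  ],
)

```text
time: 14.2
eef_pos: [0.6469, -0.1533, 0.1243]
orientation: [180.0, -0.0, 174.5]
contact_force: [0.8, -0.2, -0.4]
grip_width: 0.0001
grip_force: 0.0
```

Call:
send_rows(
  deltas=[
    [0,0.006,0,0,0],
    [0,0.012,0,0,0],
    [0,0.018,0,0,0],
    [0,0.022,0,0,0],
    [0,0.026,0,0,0],
    [0,0.026,0,0,0],
    [0,0.026,0,0,0],
    [0,0.026,0,0,0],
  ],
)

```text
time: 14.87
eef_pos: [0.6219, -0.151, 0.1244]
orientation: [-180.0, 0.0, 174.5]
contact_force: [0.9, 0.5, -0.4]
grip_width: -0.0002
grip_force: 0.0
```

```bash
python3 - <<'E'
from h import *
st()
im,d=arm.camera("side");cv2.imwrite("pics/side6.png",cv2.resize(im[180:380,250:480,::-1],None,fx=3,fy=3))
E
```

```text
14.87 box mm [ 38.5216   0.6876 124.4047] rpy [-179.9949    0.0212  174.5072] F [ 0.9056  0.5124 -0.4001] -0.00018915194483042855
```

View pics/side6.png

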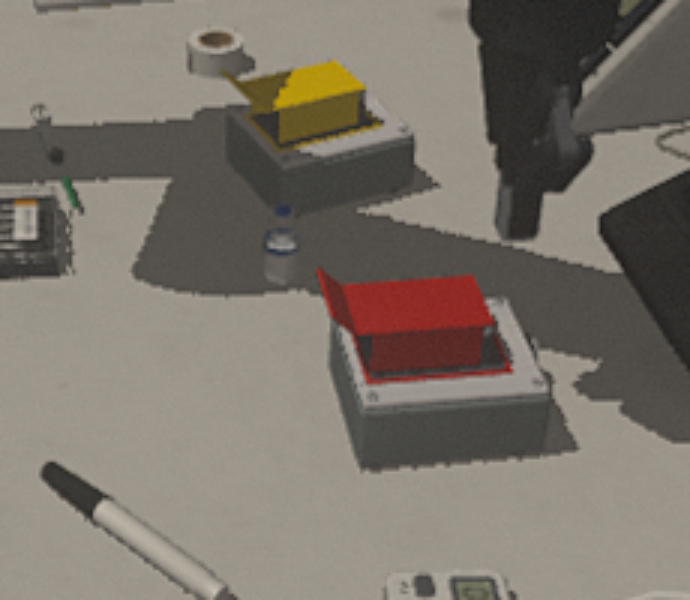

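The red guard is shut again (plate at 410,300), the vial, marker and yellow guard are unchanged, and the finger is clear at (518,235). I'll raise the arm and hand in.

Call:
send_rows(
  deltas=[
    [0,0,0,-0.02,0],
    [0,0,0,-0.05,0],
    [0,0,0,-0.08,0],
    [0,0,0,-0.1,0],
    [0,0,0,-0.1,0],
    [0,0,0,-0.1,0],
    [0,0,0,-0.1,0],
    [0,0,0,-0.1,0],
  ],
)

```text
time: 15.58
eef_pos: [0.6209, -0.1505, 0.2222]
orientation: [179.9, -0.2, 174.5]
contact_force: [-0.2, 0.0, -0.2]
grip_width: 0.0001
grip_force: 0.0
```

```bash
python3 -c "
from h import *
st();print(arm.sign_off())"
```

```text
15.58 box mm [ 37.4444   1.0697 222.2396] rpy [179.9414  -0.1806 174.5121] F [-0.2076  0.0475 -0.1726] 0.00013105259553732244
the job is handed in; nothing more can be done
None
```

Done and handed in at about 15.6 s: the red guard was swung open, the toggle pushed over to on against its stop, and the guard tipped shut again, with the arm clear and nothing else touched.

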